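# Lock the flask case in the dental lab

## Task

Lock the lid of the metal case: with the fingertips, turn the dark slotted disc by pushing its pins until the slot lines up with the locking bar, then push the bar by its upright tab through the slot until it is fully home, with the tab against the guide block. Only push: do not lift the bar out of its track, and leave the other things on the bench where they are.

Things in the scene. Friction and masses are not known exactly. Their poses are not given: they have to be found in the camera images.
- case: Closed low grey metal case fixed to the bench, lid top 65 mm above the bench, bar lock on the lid. Origin: on the bench under the disc's axis. Its x axis is the line and direction in which the bar is pushed (y = 0: centre line of bar, rails, guide and keeper), z up. In its own frame the case reaches from x = -257 to +89 mm and y = -68 to +68 mm.
- guide (a point): Point on the centre line at the rear end (x = -90 mm in the case's frame) of the guide block, level with its top, 85 mm above the bench. The block's two cheeks run from here 42 mm towards the disc, 19 mm apart, 41 mm over all. Behind it low rails, 19 mm apart, tops 73 mm above the bench, run back to x = -240 mm. All open at the top.
- keeper (a point): Point on the centre line in the middle of the keeper (x = +52 mm in the case's frame), level with its top, 85 mm above the bench: two cheeks 20 mm apart, 15 mm long, 43 mm over all, beyond the disc, that take the bar's nose. Open at the top.
- disc (a joint): Angle (rad, counter-clockwise from above) of the dark steel disc about the vertical through the case's origin. At 0 and equally at pi its slot is in line with the bar; starts at 0.6 to 2.5; turns -0.3 to pi + 0.3. 80 mm across, top 85 mm above the bench, cut right across by a slot 21 mm wide with flared mouths (the bar centres it by a few degrees). Stiff (about 0.05 N m); stays where left.
- peg_a (a point): Centre of the top of one of the two upright steel pins on the disc, 12 mm in diameter, 28 mm from the disc's axis, square to the slot; they rise 24 mm from the disc's top (from 85 to 109 mm above the bench). In the case's frame it lies at the angle disc + pi/2. Its x axis runs along the slot.
- peg_b (a point): The same point of the other pin, opposite peg_a across the slot (angle disc - pi/2).
- bar: Loose steel locking bar, 0.25 to 0.5 kg, 16 mm wide, 14 mm high, 164 mm long, nose tapered, lying in the open track, where it slides along the case's x with a few newtons; the disc stops it unless the slot is in line. Origin: underside, rear end, at the start 212 to 236 mm behind the disc's axis (nose just short of the disc). x points to the nose, z up.
- bar_tab (a point): Middle of the rear (push) face of the bar's upright tab, 96 mm above the bench. The tab is a plate 34 mm wide and 10 mm thick, from 75 to 108 mm above the bench, at the bar's rear end. Fully home the tab's front meets the guide block, which stops it: this point is then at x = -100 mm in the case's frame.
- bar_nose (a point): Tip of the bar's nose, 164 mm ahead of bar_tab; fully home it is at x = +64 mm in the case's frame, just past the keeper.
- model: Bystander: round plaster jaw model, 68 mm across, 32 mm high, loose; origin at its underside.
- jar: Bystander: small amber jar, 52 mm across, 62 mm high, loose; origin at its underside.
- wax_knife: Bystander: wax spatula with a wooden handle, 170 mm long, lying loose along its own x; origin at its underside.

How it is judged (in metres and radians):
On the way, in this order (a step that is already met when the one before it is completed fails the run):
1. the disc's slot is lined up with the bar, within 0.12 rad, the bar not yet home (angle between the x axis of case and the x axis of peg_a, either way round below 0.12 rad and x of bar_nose in the frame of case below 0.045 m), for 0.1 s.
2. the bar is through the slot and in the keeper, within 4 mm of fully home (x of bar_nose in the frame of case above 0.06 m), for 0.2 s.
At the end, for the whole second after the job is handed in: The bar lies through the disc's slot with its nose in the keeper, within 4 mm of fully home and 6 mm of the centre line, down in its track and at rest; the slot within 0.12 rad of the bar's line; the model, jar and wax knife within 30 mm of where they stood (x of bar_nose in the frame of case above 0.06 m and y of bar_nose in the frame of case between -0.006 and 0.006 m and z of bar_nose in the frame of case below 0.08 m and z of bar_tab in the frame of case below 0.104 m and angle between the x axis of case and the x axis of peg_a, either way round below 0.12 rad and angle between the x axis of case and the x axis of bar, either way round below 0.08 rad and linear speed of bar below 0.01 m/s and distance of each of model, jar, wax_knife from where it was at the start of the episode below 0.03 m); the robot touches nothing.
It fails at once if the bar is lifted out of its track (more than 12 mm up at the tab or nose) (z of bar_tab in the frame of case above 0.1085 m or z of bar_nose in the frame of case above 0.0855 m).
It fails at once if the plaster model is moved more than 30 mm (distance of model from where it was at the start of the episode above 0.03 m).
It fails at once if the jar is moved more than 30 mm (distance of jar from where it was at the start of the episode above 0.03 m).
It fails at once if the wax knife is moved more than 30 mm (distance of wax_knife from where it was at the start of the episode above 0.03 m).
It also fails if it takes over 48 s, if anything falls off the work surface, if the arm or the gripper's body presses on something with over 40 N, if the wrist force passes 120 N, or if a joint passes its speed limit or range.

## Robot

A 6-joint arm with a two-finger parallel gripper is mounted at the origin on the work surface. World frame = base frame: x ahead of the robot, y to its left, z up, the work surface at z = 0. Lengths are in m, angles in degrees, forces in N, time in s.
With the tool pointing down it reaches from about 0.375 to 0.925 m from the base axis. Payload 5.7 kg.
Tool frame: the origin (TCP) lies between the finger pads; the fingertips stand 19 mm ahead of it and the grasp point (between the pads) is the TCP (robot.tip_reach is the distance from the TCP to the fingertips, in m); z points along the fingers, y is the line along which they close (so a half turn about z gives the same grasp; the last joint's range is limited). The gripper opens to 88 mm and grips with 3 to 60 N. Pads are 20 mm wide; open, the fingers measure 115 mm over their backs; the gripper's body (75 mm by 178 mm) begins 61 mm behind the grasp point.
Start: joints at [69.494, 20.558, 86.54, -0, 72.909, -6.595], TCP at [0.144, 0.582, 0.242] pointing down, gripper open.
Joint ranges: [-170.27, 170.27], [-57.76, 135], [12.27, 136.19], [-55.21, 235.2], [11.17, 155.16], [-170.74, 170.74]. Speed limits (degrees/s): [136.94, 136.94, 180, 180, 180, 180].

## Interface

Orientations are given as [roll, pitch, yaw] about the fixed x, y, z axes, in that order (R = Rz(yaw) Ry(pitch) Rx(roll)).
In Python, from station import sensors, viewer, robot gives the robot as it stands. The module is installed in compiled form; this text tells all that it offers.
- The arm moves only by the tool apply_moves, never from a script. Its arguments are lists of equal length, an entry for each row: "gripper": the finger opening in mm, from 0 to 87.8; "translation": the shift along the tool's x, y, z in mm, a list of three; "spin": the turn about the tool's z in degrees. In form: {"gripper": [gripper, ...], "translation": [[tx, ty, tz], ...], "spin": [spin, ...]}. A call has 1 to 5 rows; each row is the pose to reach, as a shift and turn from the pose commanded when the call began, along the tool's axes at that moment; what a row does not reach only later rows make up. A row lasts 1/12 s, in which the tool goes at most 41.7 mm and 7.16 degrees, less where a joint would pass 70% of its speed; a pose out of reach is approached as far as the arm can. A call with a gripper value outside its range is refused whole. The fingers move at their own pace and stop on an object; the grip force is fixed at half the most. Time passes only in rows, so rows that repeat a pose let the fingers close. It gives the time, the measured TCP pose, the force, the opening and the grip force at its end, in the units of the state.
- sensors.state(): the state, without advancing time (a new reading comes with each control period).
- viewer.grab_frame(name): name is "scene" or "side" or "wrist"; returns the picture (420x560x3 uint8, red, green, blue); there is no depth.
- viewer.camera_params(name): a dict with "fx", "fy", "cx", "cy" (pixels), "rvec" (rotation vector, rad) and "tvec" (3), from world to camera coordinates, as OpenCV has them; the wrist camera has in their place "mount" (4x4, takes a point from camera to tool coordinates, whose origin is the TCP and whose axes are the flange's). Camera axes: x right, y down, z forward; pixel columns grow to the right and rows downward; lengths in m; the calibration is good to about 2 mm. A picture is of the moment at which its call begins: read the wrist's pose just before it. camera_params takes no time and is no camera call.
- robot.sign_off(): hands the job in; it is judged then, once.
The state is a dict: "t": time; "qpos": joint angles; "qd": joint speeds; "tau": joint torques, N m; "tcp_pos": TCP position; "tool_rot": TCP orientation; "contact_force": force on the tool from outside, world axes, zero at the start; "wrist_torque": the same for the moment, N m; "gripper_width": finger opening in m; "grip_force": force on a finger pad.
Only numpy, scipy, OpenCV 4.12 (cv2) and the standard library are available. Lean on these libraries where they do the work, as an engineer would, in place of code of your own. Each camera call takes 0.05 s, during which the arm holds its last target. There are 200 camera calls.

## Working session

There is one attempt and no reset: what is moved stays moved. The work goes in short steps, Python scripts to look and compute and a tool call to move; the robot and the scene stay as the last step left them, time stands still between calls to the robot, and variables do not carry over. Pictures are saved under pics/ and viewed, at most 10 in all, crops included, and the job is handed in when it is done.

Besides the shell and the picture viewer there is one more tool, called after ">>>" by a JSON object that holds its "fn" and its "kwargs", one argument or row to a line. apply_moves: Moves the arm, as the interface text tells. Its arguments: {"type":"object","properties":{"gripper":{"type":"array"},"translation":{"type":"array"},"spin":{"type":"array"}},"required":["gripper","translation","spin"]}

```bash
mkdir -p pics
python3 - <<'E'
from station import sensors, viewer
import cv2,numpy as np
print(sensors.state())
a=[cv2.cvtColor(viewer.grab_frame(n),cv2.COLOR_RGB2BGR) for n in("scene","side","wrist")]
for n,i in zip(("scene","side","wrist"),a):
    cv2.imwrite(f"pics/{n}0.png",i); print(n,viewer.camera_params(n))
E
```

```text
{'t': 0.0, 'qpos': array([ 6.94948837e+01,  2.05974088e+01,  8.65963301e+01, -2.21584505e-03,
        7.29116152e+01, -6.59426741e+00]), 'qd': array([-0.05261143, -0.07371744,  0.06126222, -0.07046292, -0.12860755,
        0.02206155]), 'tau': array([ 1.40592248e-03, -5.15382171e+01, -2.70721185e+01,  6.76998496e-02,
        3.50811007e-02, -1.64388521e-04]), 'tcp_pos': array([0.14403225, 0.58178226, 0.24083271]), 'tool_rot': array([-1.79895100e+02, -9.99581243e-03,  1.66089795e+02]), 'contact_force': array([-0.19011432, -0.45999865, -0.86605434]), 'wrist_torque': array([-0.00509531, -0.00895373,  0.02929193]), 'grip_force': 0.0, 'gripper_width': 0.08785886048530188}
scene {'fx': 449.9487181500511, 'fy': 449.9487181500511, 'cx': 285.6283162472111, 'cy': 212.63935780026978, 'rvec': array([ 2.12186163,  0.98610059, -0.45471975]), 'tvec': array([-0.39460973, -0.23321433,  1.66242683])}
side {'fx': 400.5418889118435, 'fy': 400.5418889118435, 'cx': 280.37814652001066, 'cy': 206.14283931677028, 'rvec': array([ 2.12316815, -0.31647284,  0.18589726]), 'tvec': array([-0.60391408,  0.18352908,  0.84762503])}
wrist {'fx': 342.86157702927414, 'fy': 342.86157702927414, 'cx': 280.08467235475285, 'cy': 212.88131539209164, 'mount': array([[-1.62124378e-04, -9.58707995e-01, -2.84392255e-01,
         7.75760484e-02],
       [ 9.99999932e-01, -6.13191055e-05, -3.63361690e-04,
         1.23753219e-04],
       [ 3.30919078e-04, -2.84392294e-01,  9.58707940e-01,
        -1.43349054e-01],
       [ 0.00000000e+00,  0.00000000e+00,  0.00000000e+00,
         1.00000000e+00]])}
```

View pics/scene0.png

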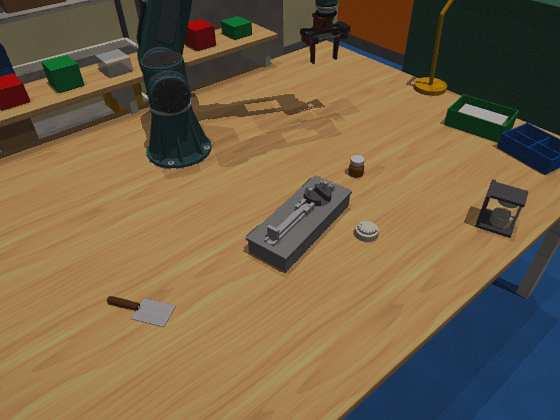

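View pics/side0.png

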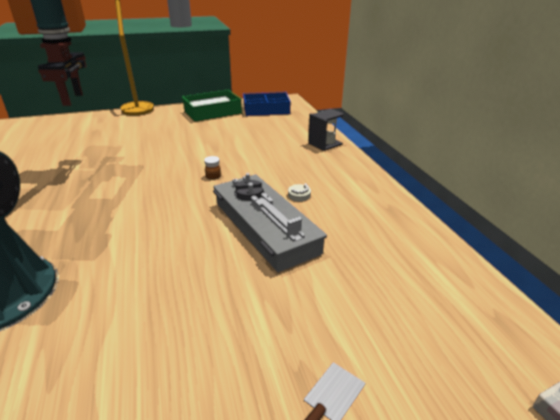

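The scene view shows the case with its disc at about (319,188), the tab at (272,232) and the jar at (356,166). The model is at (367,231), and the side view has the disc at (249,186). I'll cast these and zoom in.

```bash
cat > h.py <<'E'
import numpy as np,cv2
from station import sensors,viewer
from scipy.spatial.transform import Rotation as R
def pose(st=None):
    st=st or sensors.state()
    return R.from_euler('xyz',st['tool_rot'],degrees=True).as_matrix(),np.array(st['tcp_pos'])
def ray(name,uv,P=None):
    c=viewer.camera_params(name)
    d=np.array([(uv[0]-c['cx'])/c['fx'],(uv[1]-c['cy'])/c['fy'],1])
    if name=='wrist':
        Rt,p=P; M=c['mount']; return Rt@M[:3,3]+p, Rt@M[:3,:3]@d
    Rw=cv2.Rodrigues(c['rvec'])[0]; return -Rw.T@c['tvec'], Rw.T@d
def onz(name,uv,z,P=None):
    o,d=ray(name,uv,P); return o+d*(z-o[2])/d[2]
def save(name,fn):
    cv2.imwrite(fn,cv2.cvtColor(viewer.grab_frame(name),cv2.COLOR_RGB2BGR))
E
python3 - <<'E'
from h import *
for l,n,uv,z in [('disc','scene',(319,192),.085),('disc','side',(249,188),.085),('tab','scene',(272,229),.1),('cornerL','scene',(248,237),.065),('cornerB','scene',(285,256),.065),('cR','scene',(351,187),.065),('cT','scene',(317,178),.065),('jar','scene',(357,175),0),('model','scene',(367,238),0),('knife','scene',(140,307),0),('jar','side',(213,175),0),('tab','side',(294,226),.1)]:
    print(l,n,onz(n,uv,z).round(3))
a=cv2.imread('pics/scene0.png')[165:275,235:385]; b=cv2.imread('pics/side0.png')[165:275,200:350]
cv2.imwrite('pics/z.png',np.vstack([cv2.resize(x,None,fx=5,fy=5,interpolation=3)[:300*2] for x in(a,)]))
E
```

```text
disc scene [0.593 0.148 0.085]
disc side [0.587 0.136 0.085]
tab scene [ 0.64  -0.067  0.1  ]
cornerL scene [ 0.593 -0.114  0.065]
cornerB scene [ 0.712 -0.082  0.065]
cR scene [0.622 0.257 0.065]
cT scene [0.52  0.209 0.065]
jar scene [0.536 0.384 0.   ]
model scene [0.765 0.183 0.   ]
knife scene [ 0.562 -0.434  0.   ]
jar side [0.526 0.394 0.   ]
tab side [ 0.638 -0.081  0.1  ]
```

View pics/z.png

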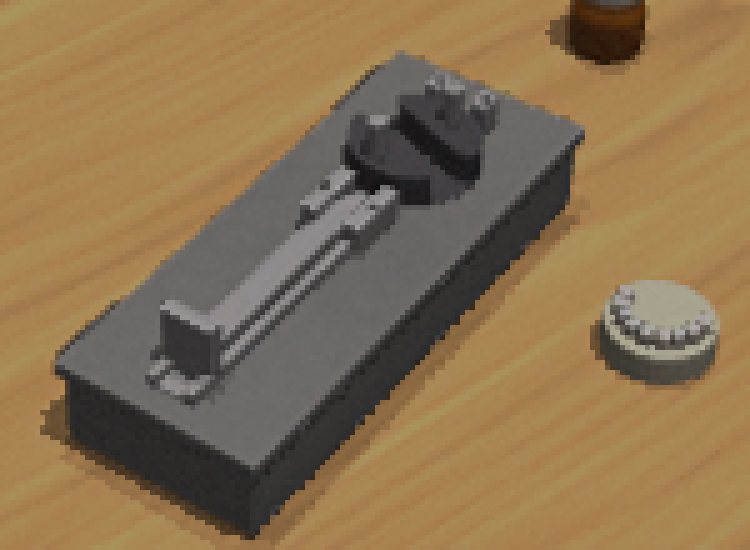

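The zoom shows the slot lying roughly across the bar, and the case's x axis heading about 104° in the world. I'll hover over the case with tool y along case x for a closer wrist view.

>>> {"fn": "apply_moves", "kwargs": {
  "gripper": [43, 43, 43, 43, 43],
  "translation": [
    [-34, -23, 0],
    [-68, -46, 0],
    [-102, -69, 0],
    [-136, -93, 0],
    [-170, -116, 0]
  ],
  "spin": [-6, -12, -18, -24, -28]
}}

```text
t: 0.57
tcp_pos: [0.2819, 0.4272, 0.2414]
tool_rot: [-180.0, -0.0, -165.6]
contact_force: [1.0, 0.2, 0.3]
gripper_width: 0.0579
grip_force: 0.0
```

>>> {"fn": "apply_moves", "kwargs": {
  "gripper": [43, 43, 43, 43, 43],
  "translation": [
    [-19, -36, 0],
    [-38, -72, 0],
    [-57, -108, 0],
    [-76, -144, 0],
    [-95, -180, 0]
  ],
  "spin": [0, 0, 0, 0, 0]
}}

```text
t: 0.98
tcp_pos: [0.4181, 0.2757, 0.2416]
tool_rot: [-180.0, -0.0, -165.9]
contact_force: [1.2, 1.0, 0.5]
gripper_width: 0.0427
grip_force: 0.0
```

>>> {"fn": "apply_moves", "kwargs": {
  "gripper": [43, 43, 43, 43, 43],
  "translation": [
    [-19, -36, 0],
    [-38, -72, 0],
    [-57, -108, 0],
    [-76, -144, 0],
    [-95, -180, 0]
  ],
  "spin": [0, 0, 0, 0, 0]
}}

```text
t: 1.4
tcp_pos: [0.5542, 0.1241, 0.2415]
tool_rot: [180.0, -0.0, -165.9]
contact_force: [0.8, 0.5, -0.2]
gripper_width: 0.043
grip_force: 0.0
```

>>> {"fn": "apply_moves", "kwargs": {
  "gripper": [43, 43, 43, 43, 43],
  "translation": [
    [-18, -36, 0],
    [-36, -72, 0],
    [-36, -77, 0],
    [-36, -77, 0],
    [-36, -77, 0]
  ],
  "spin": [0, 0, 0, 0, 0]
}}

```text
t: 1.82
tcp_pos: [0.6061, 0.0601, 0.2411]
tool_rot: [179.9, -0.1, -166.0]
contact_force: [-0.9, 0.5, 0.1]
gripper_width: 0.0429
grip_force: 0.0
```

Run:
```python
from h import *
P=pose(); save('wrist','pics/w1.png'); np.savez('P1.npz',R=P[0],p=P[1]); print(P)
```

```text
(array([[-9.70206324e-01, -2.42272847e-01, -1.88571635e-03],
       [-2.42274228e-01,  9.70207663e-01,  5.38326414e-04],
       [ 1.69911458e-03,  9.79148164e-04, -9.99998077e-01]]), array([0.60614486, 0.06013604, 0.2410508 ]))
```

View pics/w1.png

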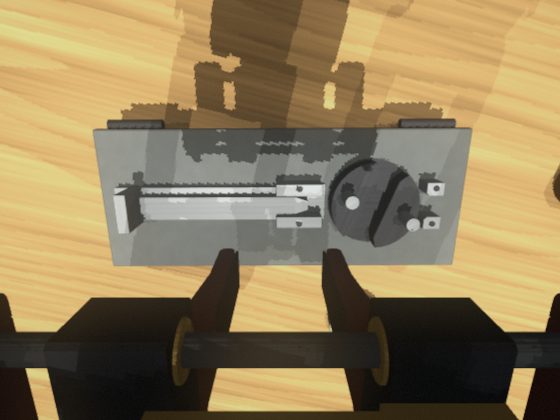

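The wrist view shows pins at (352,202) and (413,225), and the slot running from (372,245) to (400,165). The guide cheeks span x 277–323, the keeper cheeks are near (434,188) and (432,223), and the tab top is at (124,190–230). The lid corners are (95,128), (471,128), (453,265) and (113,265).

Run:
```python
from h import *
d=np.load('P1.npz');P=(d['R'],d['p'])
f=lambda u,v,z:onz('wrist',(u,v),z,P)
L=[f(95,128,.065),f(471,128,.065),f(453,265,.065),f(113,265,.065)]
print('lid',np.round(L,4),[np.linalg.norm(L[i]-L[(i+1)%4]).round(3) for i in range(4)])
a,b=f(352,202,.109),f(413,225,.109); c=(a+b)/2
print('pins',a,b,np.linalg.norm(a-b),c)
ex=(L[1]-L[0])+(L[2]-L[3]); yaw=np.arctan2(ex[1],ex[0]); ex=np.array([np.cos(yaw),np.sin(yaw),0]); ey=np.array([-ex[1],ex[0],0])
mid=sum(L)/4; o=mid+ex*.084
print('yaw',np.degrees(yaw),'origin from lid',o)
for n,q in dict(a=a,b=b,g0=f(277,185,.085),g1=f(277,227,.085),g2=f(323,186,.085),k0=f(428,184,.085),k1=f(425,228,.085),t0=f(116,188,.108),t1=f(116,232,.108)).items():
    print(n,[round(float((q-c)@e)*1e3,1) for e in(ex,ey)])
s=(a-b); ang=np.degrees(np.arctan2(s@ey,s@ex)); print('peg angle',ang,'disc',ang-90)
```

```text
lid [[ 0.5853 -0.1178  0.065 ]
 [ 0.5029  0.2125  0.065 ]
 [ 0.6335  0.2482  0.065 ]
 [ 0.7172 -0.0873  0.065 ]] [np.float64(0.34), np.float64(0.135), np.float64(0.346), np.float64(0.135)]
pins [0.58631685 0.11660618 0.109     ] [0.59304545 0.17275979 0.109     ] 0.056555303013112956 [0.58968115 0.14468299 0.109     ]
yaw 104.0025949129174 origin from lid [0.58938836 0.14539238 0.065     ]
a [-26.4, 10.1]
b [26.4, -10.1]
g0 [-88.9, 19.4]
g1 [-89.0, -20.0]
g2 [-47.9, 18.5]
k0 [45.4, 20.3]
k1 [47.6, -21.0]
t0 [-221.2, 21.7]
t1 [-226.3, -16.7]
peg angle 159.1645201354262 disc 69.16452013542619
```

Every measurement fits the given sizes: pin span 56.6 mm, lid 346×135 mm. The case yaw is 104°, the axis is at (0.5896, 0.145) and the disc is at 69°. I'll centre the tool on the axis with the finger line about 55° ccw of the pins, descend, and turn cw.

>>> {"fn": "apply_moves", "kwargs": {
  "gripper": [43, 43, 43, 43, 43],
  "translation": [
    [-1, 20, 0],
    [-2, 40, 0],
    [-3, 60, 0],
    [-4, 80, 0],
    [-5, 86, 0]
  ],
  "spin": [-7, -14, -21, -28, -34]
}}

```text
t: 2.28
tcp_pos: [0.5883, 0.1489, 0.2418]
tool_rot: [179.9, 0.0, -131.4]
contact_force: [0.3, 0.2, 0.1]
gripper_width: 0.0431
grip_force: 0.0
```

>>> {"fn": "apply_moves", "kwargs": {
  "gripper": [43, 43, 43, 43, 43],
  "translation": [
    [0, 0, 30],
    [0, 0, 60],
    [0, 0, 80],
    [0, 0, 80],
    [0, 0, 80]
  ],
  "spin": [0, 0, 0, 0, 0]
}}

```text
t: 2.7
tcp_pos: [0.5889, 0.1459, 0.1611]
tool_rot: [179.9, -0.1, -131.8]
contact_force: [-0.5, 1.2, 0.0]
gripper_width: 0.0429
grip_force: 0.0
```

Run:
```python
from h import *
P=pose(); save('wrist','pics/w2.png'); s=sensors.state(); print(s['tcp_pos'],s['tool_rot'],s['qpos'])
```

```text
[0.59033339 0.14581008 0.16244318] [ 1.79996317e+02  4.30313877e-03 -1.31825786e+02] [ 7.36471223e+00  2.56883735e+01  9.05631890e+01  6.24400031e-03
  6.37475877e+01 -1.30812264e+02]
```

View pics/w2.png

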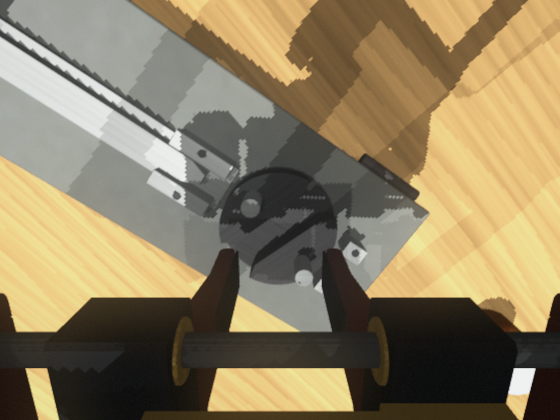

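The pins are at (251,207) and (304,278), well clear of the finger line as planned. Descending.

>>> {"fn": "apply_moves", "kwargs": {
  "gripper": [43, 43, 43, 43],
  "translation": [
    [0, 0, 25],
    [0, 0, 48],
    [0, 0, 48],
    [0, 0, 48]
  ],
  "spin": [0, 0, 0, 0]
}}

```text
t: 3.08
tcp_pos: [0.5908, 0.145, 0.1146]
tool_rot: [180.0, -0.0, -131.9]
contact_force: [0.1, 0.5, 1.0]
gripper_width: 0.0431
grip_force: 0.0
```

>>> {"fn": "apply_moves", "kwargs": {
  "gripper": [43, 43, 43, 43, 43],
  "translation": [
    [0, 0, 0],
    [0, 0, 0],
    [0, 0, 0],
    [0, 0, 0],
    [0, 0, 0]
  ],
  "spin": [5, 10, 15, 20, 25]
}}

```text
t: 3.5
tcp_pos: [0.591, 0.1446, 0.1161]
tool_rot: [-180.0, 0.0, -157.1]
contact_force: [-2.3, -1.8, 1.3]
gripper_width: 0.0431
grip_force: 1.5
```

>>> {"fn": "apply_moves", "kwargs": {
  "gripper": [43, 43, 43, 43, 43],
  "translation": [
    [0, 0, 0],
    [0, 0, 0],
    [0, 0, 0],
    [0, 0, 0],
    [0, 0, 0]
  ],
  "spin": [6, 12, 18, 24, 30]
}}

```text
t: 3.92
tcp_pos: [0.5905, 0.1447, 0.116]
tool_rot: [-180.0, 0.0, 172.8]
contact_force: [-3.8, -0.0, 1.6]
gripper_width: 0.0424
grip_force: 1.6
```

>>> {"fn": "apply_moves", "kwargs": {
  "gripper": [43, 43, 43, 43, 43],
  "translation": [
    [0, 0, 0],
    [0, 0, 0],
    [0, 0, 0],
    [0, 0, 0],
    [0, 0, 0]
  ],
  "spin": [6, 12, 18, 24, 25]
}}

```text
t: 4.33
tcp_pos: [0.5911, 0.1452, 0.1159]
tool_rot: [179.9, 0.0, 147.9]
contact_force: [-1.8, 1.4, 0.7]
gripper_width: 0.043
grip_force: 1.0
```

Run:
```python
from h import *
P=pose(); save('wrist','pics/w3.png'); np.savez('P3.npz',R=P[0],p=P[1]); s=sensors.state(); print(s['tcp_pos'],s['tool_rot'])
```

```text
[0.59144469 0.14515235 0.11577715] [1.79914028e+02 7.88550906e-02 1.48071048e+02]
```

View pics/w3.png

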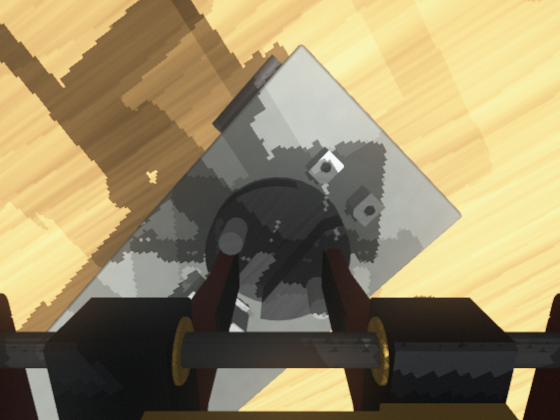

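The left pin top is at about (231,232), and the slot runs from about (264,298) to (340,217), with a few degrees still to go.

Run:
```python
from h import *
d=np.load('P3.npz');P=(d['R'],d['p'])
c=np.array([.5897,.145]);y=np.radians(104)
a=onz('wrist',(231,230),.109,P)[:2]-c
print(np.linalg.norm(a),np.degrees(np.arctan2(a[1],a[0])-y))
s=onz('wrist',(340,217),.085,P)-onz('wrist',(264,298),.085,P);print('slot',np.degrees(np.arctan2(s[1],s[0])-y))
i=cv2.imread('pics/w3.png')[150:350,180:400]
i=cv2.convertScaleAbs(i,alpha=2.2,beta=0)
cv2.imwrite('pics/z3.png',cv2.resize(i,None,fx=3,fy=3,interpolation=2))
```

```text
0.03205697026839453 -273.7170387128909
slot 3.6058502261793643
```

View pics/z3.png

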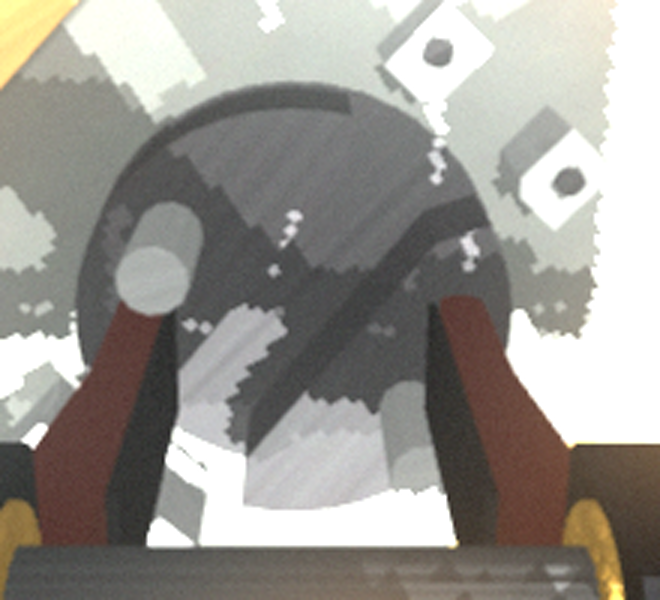

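Run:
```python
from h import *
d=np.load('P3.npz');P=(d['R'],d['p'])
c=np.array([.5897,.145]);y=np.radians(104)
a=onz('wrist',(231,243.7),.109,P)[:2]-c
print(np.linalg.norm(a),np.degrees(np.arctan2(a[1],a[0])-y)+360)
# slot's far upper edge line, crop px -> img
q=lambda u,v:onz('wrist',(180+u/3,150+v/3),.085,P)
s=q(420,212)-q(320,318);print('slot',np.degrees(np.arctan2(s[1],s[0])-y))
s=q(415,250)-q(250,450);print('slot lower',np.degrees(np.arctan2(s[1],s[0])-y))
```

```text
0.027635908681867927 96.28900818385733
slot 2.989850846562804
slot lower 7.165333653101707
```

By the pin (radius 27.6 mm, which checks), the disc is at about 6°, so I'll turn 6° more, back the fingers off 5°, and lift.

>>> {"fn": "apply_moves", "kwargs": {
  "gripper": [43, 43, 43, 43, 43],
  "translation": [
    [0, 0, 0],
    [0, 0, 0],
    [0, 0, 0],
    [0, 0, 0],
    [0, 0, 0]
  ],
  "spin": [3, 6, 6, 6, 0]
}}

```text
t: 4.8
tcp_pos: [0.592, 0.1447, 0.1146]
tool_rot: [179.9, 0.1, 148.3]
contact_force: [0.0, -1.0, -0.5]
gripper_width: 0.0431
grip_force: 0.0
```

>>> {"fn": "apply_moves", "kwargs": {
  "gripper": [43, 43, 43, 43, 43],
  "translation": [
    [0, 0, -30],
    [0, 0, -60],
    [0, 0, -100],
    [0, 0, -126],
    [0, 0, -126]
  ],
  "spin": [0, 0, 0, 0, 0]
}}

```text
t: 5.22
tcp_pos: [0.5953, 0.145, 0.2469]
tool_rot: [179.6, 0.6, 148.3]
contact_force: [0.9, -0.3, -0.0]
gripper_width: 0.0431
grip_force: 0.0
```

>>> {"fn": "apply_moves", "kwargs": {
  "gripper": [43, 43, 43, 43, 43],
  "translation": [
    [0, 0, 0],
    [0, 0, 0],
    [0, 0, 0],
    [0, 0, 0],
    [0, 0, 0]
  ],
  "spin": [-7, -14, -21, -28, -35]
}}

```text
t: 5.63
tcp_pos: [0.5911, 0.1444, 0.2395]
tool_rot: [-180.0, 0.0, -176.4]
contact_force: [1.1, 0.0, -0.1]
gripper_width: 0.0429
grip_force: 0.0
```

>>> {"fn": "apply_moves", "kwargs": {
  "gripper": [0, 0, 0, 0, 0],
  "translation": [
    [0, -30, 0],
    [0, -60, 0],
    [0, -85, 0],
    [0, -85, 0],
    [0, -85, 0]
  ],
  "spin": [-7, -11, -11, -11, -11]
}}

```text
t: 6.05
tcp_pos: [0.5957, 0.0586, 0.2395]
tool_rot: [-180.0, 0.0, -166.0]
contact_force: [0.0, -0.5, -0.7]
gripper_width: 0.0131
grip_force: 0.0
```

Run:
```python
from h import *
P=pose(); save('wrist','pics/w4.png'); np.savez('P4.npz',R=P[0],p=P[1]); s=sensors.state(); print(s['tcp_pos'],s['tool_rot'])
```

```text
[0.59554613 0.05955776 0.23951998] [ 1.79989175e+02  5.06501582e-03 -1.65916153e+02]
```

View pics/w4.png

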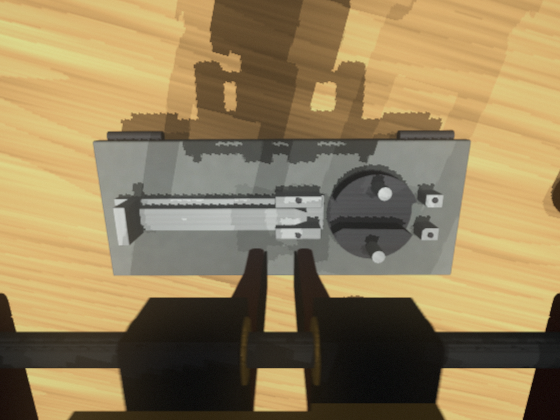

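The pins are now at (385,194) and (378,257), the slot lies along the bar at about y=225, and the tab is at (118–140, 198–244).

Run:
```python
from h import *
d=np.load('P4.npz');P=(d['R'],d['p'])
c=np.array([.5897,.145]);y=np.radians(104);ex=np.array([np.cos(y),np.sin(y)]);ey=np.array([-ex[1],ex[0]])
a=onz('wrist',(385,194),.109,P)[:2];b=onz('wrist',(378,257),.109,P)[:2];s=a-b
print(np.linalg.norm(s),(a+b)/2,'disc',np.degrees(np.arctan2(s[1],s[0])-y)-90)
for t in[(116,200),(117,244)]:
    q=onz('wrist',t,.108,P)[:2]-c;print(q@ex,q@ey)
g=c+ex*-.26; t=P[0][:2,:2].T@(g-P[1][:2]);print('to x=-260mm',t*1e3)
```

```text
0.056008297932164525 [0.59006386 0.14488368] disc -361.1818472658196
-0.22134741789269102 0.022171855262780944
-0.2257758196246418 -0.016849127738033452
to x=-260mm [ -14.96554701 -174.68238766]
```

The disc is at −1.2°, so it is lined up. Now I'll go behind the tab with closed fingers.

>>> {"fn": "apply_moves", "kwargs": {
  "gripper": [0, 0, 0, 0, 0],
  "translation": [
    [-3, -36, 0],
    [-6, -72, 0],
    [-9, -108, 0],
    [-12, -144, 0],
    [-15, -176, 0]
  ],
  "spin": [0, 0, 0, 0, 0]
}}

```text
t: 6.52
tcp_pos: [0.6537, -0.1078, 0.2396]
tool_rot: [-180.0, 0.0, -165.8]
contact_force: [0.5, -0.4, -0.4]
gripper_width: 0.0005
grip_force: 0.0
```

>>> {"fn": "apply_moves", "kwargs": {
  "gripper": [0, 0, 0, 0, 0],
  "translation": [
    [0, 0, 0],
    [0, 0, 36],
    [0, 0, 72],
    [0, 0, 108],
    [0, 0, 108]
  ],
  "spin": [0, 0, 0, 0, 0]
}}

```text
t: 6.93
tcp_pos: [0.6478, -0.1043, 0.1245]
tool_rot: [179.6, -0.6, -165.8]
contact_force: [-1.8, -0.7, -1.5]
gripper_width: 0.0005
grip_force: 0.0
```

>>> {"fn": "apply_moves", "kwargs": {
  "gripper": [0, 0, 0],
  "translation": [
    [0, 0, 15],
    [0, 0, 31],
    [0, 0, 31]
  ],
  "spin": [0, 0, 0]
}}

```text
t: 7.18
tcp_pos: [0.6518, -0.1056, 0.0995]
tool_rot: [179.9, -0.2, -165.8]
contact_force: [-0.7, 0.2, -0.1]
gripper_width: 0.0006
grip_force: 0.0
```

```bash
cat > c.py <<'E'
from h import *
s=sensors.state();q=np.array(s['tcp_pos'][:2])-[.5897,.145];y=np.radians(104)
print(q@[np.cos(y),np.sin(y)],q@[-np.sin(y),np.cos(y)],s['tcp_pos'],s['tool_rot'],s['contact_force'],s['gripper_width'])
E
python3 c.py
```

```text
-0.25816608637778937 0.0003843601822884044 [ 0.65178309 -0.10559044  0.09945508] [ 1.79894947e+02 -1.65806615e-01 -1.65818136e+02] [-0.6787045   0.19925393 -0.07557105] 0.0005811604605908769
```

>>> {"fn": "apply_moves", "kwargs": {
  "gripper": [0, 0, 0, 0, 0],
  "translation": [
    [0, 10, 0],
    [0, 22, 0],
    [0, 34, 0],
    [0, 46, 0],
    [0, 58, 0]
  ],
  "spin": [0, 0, 0, 0, 0]
}}

```text
t: 7.6
tcp_pos: [0.6395, -0.05, 0.1023]
tool_rot: [-179.9, 0.1, -165.9]
contact_force: [1.2, -2.7, 2.0]
gripper_width: 0.0005
grip_force: 1.8
```

>>> {"fn": "apply_moves", "kwargs": {
  "gripper": [0, 0, 0, 0, 0],
  "translation": [
    [0, 12, 0],
    [0, 24, 0],
    [0, 36, 0],
    [0, 48, 0],
    [0, 60, 0]
  ],
  "spin": [0, 0, 0, 0, 0]
}}

```text
t: 8.02
tcp_pos: [0.6239, 0.0083, 0.1008]
tool_rot: [-180.0, 0.0, -165.9]
contact_force: [1.6, -4.1, 4.2]
gripper_width: 0.0005
grip_force: 2.2
```

```bash
python3 c.py
```

```text
-0.14095075803371118 -8.635618561292561e-05 [0.62388287 0.00825697 0.10083122] [-1.79980409e+02  7.22381803e-03 -1.65906900e+02] [ 1.59078083 -4.14356519  4.21684055] 0.0005287635090461669
```

The push is smooth at about 4 N. I'll go on gently to the stop.

>>> {"fn": "apply_moves", "kwargs": {
  "gripper": [0, 0, 0, 0, 0],
  "translation": [
    [0, 6, 0],
    [0, 12, 0],
    [0, 17, 0],
    [0, 21, 0],
    [0, 24, 0]
  ],
  "spin": [0, 0, 0, 0, 0]
}}

```text
t: 8.43
tcp_pos: [0.6182, 0.0307, 0.1006]
tool_rot: [-180.0, -0.0, -165.9]
contact_force: [0.3, -4.3, 4.0]
gripper_width: 0.0003
grip_force: 2.1
```

>>> {"fn": "apply_moves", "kwargs": {
  "gripper": [0, 0, 0, 0, 0],
  "translation": [
    [0, 1, 0],
    [0, 2, 0],
    [0, 3, 0],
    [0, 4, 0],
    [0, 4, 0]
  ],
  "spin": [0, 0, 0, 0, 0]
}}

```text
t: 8.85
tcp_pos: [0.6173, 0.0343, 0.1006]
tool_rot: [180.0, -0.0, -165.9]
contact_force: [0.8, -2.7, 3.3]
gripper_width: 0.0006
grip_force: 1.8
```

```bash
python3 c.py
```

```text
-0.11406106844037957 2.3678943729610005e-05 [0.61727089 0.0343213  0.10063008] [ 1.79999864e+02 -6.44904759e-03 -1.65924345e+02] [ 0.77447397 -2.67656514  3.31436046] 0.0005757976474505775
```

>>> {"fn": "apply_moves", "kwargs": {
  "gripper": [0, 0, 0, 0, 0],
  "translation": [
    [0, 1, 0],
    [0, 2, 0],
    [0, 3, 0],
    [0, 4, 0],
    [0, 4, 0]
  ],
  "spin": [0, 0, 0, 0, 0]
}}

```text
t: 9.27
tcp_pos: [0.6162, 0.0386, 0.1006]
tool_rot: [180.0, -0.0, -165.9]
contact_force: [1.3, -2.3, 3.0]
gripper_width: 0.0005
grip_force: 1.8
```

>>> {"fn": "apply_moves", "kwargs": {
  "gripper": [0, 0, 0, 0, 0],
  "translation": [
    [0, 1, 0],
    [0, 2, 0],
    [0, 3, 0],
    [0, 4, 0],
    [0, 4, 0]
  ],
  "spin": [0, 0, 0, 0, 0]
}}

```text
t: 9.68
tcp_pos: [0.6163, 0.039, 0.1009]
tool_rot: [-179.7, 0.0, -165.8]
contact_force: [3.6, -16.1, 2.5]
gripper_width: 0.0002
grip_force: 7.8
```

The force rose to 16 N and motion stopped, so it has reached a stop. I'll back off, rise, and check.

>>> {"fn": "apply_moves", "kwargs": {
  "gripper": [0, 0, 0, 0, 0],
  "translation": [
    [0, -10, 0],
    [0, -25, 0],
    [0, -25, 0],
    [0, -25, -35],
    [0, -25, -70]
  ],
  "spin": [0, 0, 0, 0, 0]
}}

```text
t: 10.1
tcp_pos: [0.6188, 0.0182, 0.1685]
tool_rot: [179.8, -0.4, -166.0]
contact_force: [0.7, 0.6, -0.1]
gripper_width: 0.0007
grip_force: 0.0
```

>>> {"fn": "apply_moves", "kwargs": {
  "gripper": [0, 0, 0, 0, 0],
  "translation": [
    [-10, 10, -35],
    [-10, 40, -70],
    [-10, 60, -70],
    [-10, 60, -70],
    [-10, 60, -70]
  ],
  "spin": [0, 0, 0, 0, 0]
}}

```text
t: 10.52
tcp_pos: [0.6159, 0.0797, 0.2408]
tool_rot: [180.0, -0.0, -165.8]
contact_force: [-0.1, -0.5, 0.8]
gripper_width: 0.0003
grip_force: 0.0
```

Run:
```python
from h import *
P=pose(); save('wrist','pics/w5.png'); np.savez('P5.npz',R=P[0],p=P[1]); print(P[1])
```

```text
[0.61592424 0.07973062 0.2407547 ]
```

View pics/w5.png

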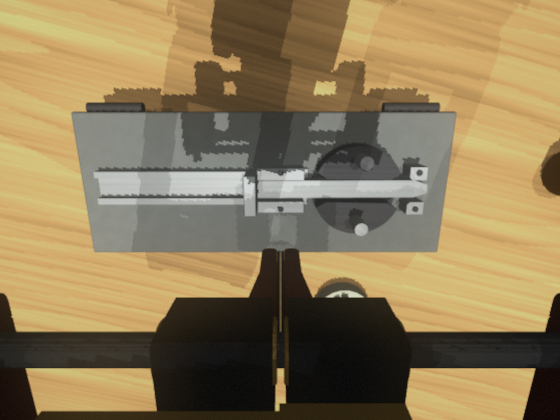

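The bar runs through the slot, with the tab (245–257, 172–215) against the guide and the nose tip at (428,188), just past the keeper. I'll check the number, then hand in.

Run:
```python
from h import *
from station import robot
d=np.load('P5.npz');P=(d['R'],d['p'])
y=np.radians(104);ex=np.array([np.cos(y),np.sin(y)]);ey=np.array([-ex[1],ex[0]]);c=np.array([.5897,.145])
q=onz('wrist',(428,188),.075,P)[:2]-c;x=q@ex;print('nose',x,q@ey)
t=onz('wrist',(245,194),.108,P)[:2]-c;print('tab',t@ex)
if x>.0605 and abs(t@ex+.1)<.004: print(robot.sign_off())
```

```text
nose 0.06629375894663364 0.000654682640543885
tab -0.09888014428682736
the job is handed in; nothing more can be done
None
```

The lid is locked and the job is handed in at about 10.5 s, though no pass/fail result came back. The last wrist image put the bar fully home, with the nose at x ≈ +66 mm, the tab at x ≈ −99 mm and the slot in line. The robot was clear of everything, and I saw no contact with the model, jar or wax knife, but did not re-measure them.

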